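# Find the brayer that binds

## Robot

A 6-joint arm with a two-finger parallel gripper is mounted at the origin on a cart in front of the work surface, level with it; the furniture and walls round the work are solid. World frame = base frame: x ahead of the robot, y to its left, z up, the work surface at z = 0. Lengths are in m, angles in rad, forces in N, time in s.
With the tool pointing down it reaches from about 0.275 to 0.85 m from the base axis. Payload 19 kg.
Tool frame: the origin (TCP) lies midway between the tips of the shut fingers; the grasp point (between the pads) lies 19 mm behind it; z points along the fingers, y is the direction in which the jaws open and shut (so a half turn about z gives the same grasp; the last joint's range is limited). The gripper opens to 85 mm and grips with 20 to 120 N. Pads are 22 mm wide; open, the fingers measure 114 mm over their backs; the gripper's body (76 mm by 85 mm) begins 54 mm behind the grasp point. The pads swing forward as they close: fully open they stand 13 mm farther back than shut.
Start: joints at [-1.335, 0.15, 1.437, -0, 1.554, -0.134], TCP at [0.208, -0.536, 0.231] pointing down, gripper open.
Joint ranges: [-2.8, 2.8], [-0.68, 2.1], [0.12, 2.68], [-1.39, 4.53], [0.16, 2.79], [-2.81, 2.81]. Speed limits (rad/s): [1.89, 1.89, 2.22, 3.01, 3.01, 3.01].

## Interface

Orientations are given as [roll, pitch, yaw] about the fixed x, y, z axes, in that order (R = Rz(yaw) Ry(pitch) Rx(roll)).
In Python, from station import sensors, vision, order gives the robot as it stands.
- The arm moves only by the shell command python3 -m crank 'ROWS' [FORCE]. ROWS is JSON, a list of rows, each a list of 7 numbers: the turn, a rotation vector about the world's x, y, z as a fraction of full scale, then the shift along the world's x, y, z as a fraction of full scale, then the gripper's target within -1 to 1 (shut at 1, half-way at 0, fully open at -1). In form: [[rx, ry, rz, tx, ty, tz, grip], ...]. A call has 1 to 12 rows; each row is the pose to reach, as a shift and turn from the pose commanded when the call began, turning the shorter way round; what a row does not reach only later rows make up. Full scale, the value 1, is 150 mm for a shift and pi rad for a turn. A row lasts 1/10 s, in which the tool goes at most 50 mm and 8.59 degrees, less where a joint would pass 70% of its speed; a pose out of reach is approached as far as the arm can. A call with a number of a shift or a turn outside -1 to 1 is refused whole. A call with a gripper value outside its range is refused whole. The fingers move at their own pace and stop on an object; FORCE is the grip in N (left out, the last holds). Time passes only in rows, so rows that repeat a pose let the fingers close. It gives the time, the measured TCP pose, the force and the opening at its end, in the units of the state.
- sensors.sense(): the state, without advancing time (a new reading comes with each control period).
- vision.read_camera(name): name is "side" or "top" or "wrist"; returns (picture, depth): 400x640x3 uint8, blue, green, red; 400x640 float32, m along the optical axis (not along the pixel's ray), 0 where there is no reading.
- vision.get_calibration(name): a dict with "fov_y" (degrees; the focal length in pixels is half the picture's height over the tangent of half this angle, whatever the lens; pixels are square), "cx", "cy" (the principal point, pixels), "R" (3x3) and "t" (3): a world point X has camera coordinates R X + t. Camera axes: x right, y down, z forward; pixel columns grow to the right and rows downward; lengths in m; the calibration is good to about 2 mm. A picture is of the moment at which its call begins: read the wrist's pose just before it. get_calibration takes no time and is no camera call; for the wrist camera it gives the pose at the moment of the call.
- order.close_job(): hands the job in, once; it reports no verdict.
The state is a dict: "t": time; "qpos": joint angles; "qvel": joint speeds; "joint_efforts": joint torques, N m; "position": TCP position; "tool_rot": TCP orientation; "ft_force": force on the tool from outside, world axes, zero at the start; "ft_torque": the same for the moment, N m; "grip_width": opening from 0.0 (shut) to 1.0 (fully open).
Only numpy, scipy, OpenCV 4.12 (cv2) and the standard library are available. Lean on these libraries where they do the work, as an engineer would, in place of code of your own. Each camera call takes 0.05 s, during which the arm holds its last target. There are 200 camera calls.

## Task

One of the three brayers in the wooden rack has a roller that binds on its axle, the other two run freely. While they lie in the rack, spin each roller a quarter turn or more with a fingertip, never pressing hard on the rubber (keep under about 20 N), and feel which one drags; then lay the binding brayer gently, roller and all, flat in the grey tray and leave the two free-running ones in their places in the rack. Do not disturb the other things.

Things in the scene. Friction and masses are not known exactly. Their poses are not given: they have to be found in the camera images.
- brayer_1: one of three like brayers (ink rollers): red handle, black roller in a wire fork; 188 x 86 x 36 mm, 0.24 to 0.35 kg, balanced within 10 mm of its origin. Origin: middle of length and width, on the underside; x from handle to roller, z up. The handle (25 mm wide, z = 1 to 27 mm) runs from x = -94 to +21 mm. In the rack the origin is 46 mm above the table.
- brayer_2: one of three like brayers (ink rollers): red handle, black roller in a wire fork; 188 x 86 x 36 mm, 0.24 to 0.35 kg, balanced within 10 mm of its origin. Origin: middle of length and width, on the underside; x from handle to roller, z up. The handle (25 mm wide, z = 1 to 27 mm) runs from x = -94 to +21 mm. In the rack the origin is 46 mm above the table.
- brayer_3: one of three like brayers (ink rollers): red handle, black roller in a wire fork; 188 x 86 x 36 mm, 0.24 to 0.35 kg, balanced within 10 mm of its origin. Origin: middle of length and width, on the underside; x from handle to roller, z up. The handle (25 mm wide, z = 1 to 27 mm) runs from x = -94 to +21 mm. In the rack the origin is 46 mm above the table.
- axle_1 (a point): middle of the roller's axle of brayer_1: the roller is a cylinder 65 mm long round the brayer's y axis here. Its radius is between 16.5 and 20 mm and differs from brayer to brayer (worn or newly covered), so in the rack its top line is 79 to 83 mm above the table: feel for it.
- brayer_1_roller: the black rubber roller of brayer_1, with one cream paint stripe along it. It is as stiff as a hard surface (1 mm of pressing-in is already 15 N or more, and touching down at 20 mm/s too). This body's origin is NOT on the axle and goes round with the roller: use axle_1 for its place.
- spin_1 (a joint): roller angle of brayer_1, rad, starts within 0.2 of 0 (stripe up), grows when its top is stroked towards the handle; no stops. A free roller has next to no drag and turns on for a while after a brisk stroke; the binding one drags with about 3 N at its rim, stops at once, and a finger pressed on it with less than about 6 N slips.
- axle_2 (a point): middle of the roller's axle of brayer_2: the roller is a cylinder 65 mm long round the brayer's y axis here. Its radius is between 16.5 and 20 mm and differs from brayer to brayer (worn or newly covered), so in the rack its top line is 79 to 83 mm above the table: feel for it.
- brayer_2_roller: the black rubber roller of brayer_2, with one cream paint stripe along it. It is as stiff as a hard surface (1 mm of pressing-in is already 15 N or more, and touching down at 20 mm/s too). This body's origin is NOT on the axle and goes round with the roller: use axle_2 for its place.
- spin_2 (a joint): roller angle of brayer_2, rad, starts within 0.2 of 0 (stripe up), grows when its top is stroked towards the handle; no stops. A free roller has next to no drag and turns on for a while after a brisk stroke; the binding one drags with about 3 N at its rim, stops at once, and a finger pressed on it with less than about 6 N slips.
- axle_3 (a point): middle of the roller's axle of brayer_3: the roller is a cylinder 65 mm long round the brayer's y axis here. Its radius is between 16.5 and 20 mm and differs from brayer to brayer (worn or newly covered), so in the rack its top line is 79 to 83 mm above the table: feel for it.
- brayer_3_roller: the black rubber roller of brayer_3, with one cream paint stripe along it. It is as stiff as a hard surface (1 mm of pressing-in is already 15 N or more, and touching down at 20 mm/s too). This body's origin is NOT on the axle and goes round with the roller: use axle_3 for its place.
- spin_3 (a joint): roller angle of brayer_3, rad, starts within 0.2 of 0 (stripe up), grows when its top is stroked towards the handle; no stops. A free roller has next to no drag and turns on for a while after a brisk stroke; the binding one drags with about 3 N at its rim, stops at once, and a finger pressed on it with less than about 6 N slips.
- rack: fixed wooden rack, 205 x 330 mm, 68 mm high; three brayers lie loose in it 110 mm apart along its y, rollers at its +x side. Each has its handle end in a saddle 75 mm behind the brayer's origin and its fork on two posts, with stops at both ends (2 to 6 mm of play); lift straight up. The handle is clear on both sides from 60 mm behind to 25 mm before the origin. Origin: under its middle.
- tray_in (a point): middle of the inner floor (4 mm above the table) of the fixed grey open tray, inside 222 x 137 mm (long side along its x), rim 32 mm above the table.
- masking_tape: loose roll of masking tape, 104 mm across, 25 mm high; a bystander. Origin under its middle.
- ink_tin: loose ink tin, 68 mm across, 51 mm high; a bystander. Origin under its middle.
- tray: the same grey tray as a body; origin under its middle on the table.

How it is judged:
By the outcome, as a careful person would: the job done as asked, in the order asked, and still so for the second after the job is handed in, with the robot touching nothing.
It also fails if it takes over 72 s, if anything falls off the work surface, if the arm or the gripper's body presses on something with over 40 N, if the wrist force passes 120 N, or if a joint passes its speed limit or range.

## Working session

There is one attempt and no reset: what is moved stays moved. The work goes in short steps, Python scripts to look and compute and a shell command to move; the robot and the scene stay as the last step left them, time stands still between calls to the robot, and variables do not carry over. Pictures are saved under pics/ and viewed, about 8 in all and at most 12, crops included, and the job is handed in when it is done.

```bash
mkdir -p pics; ls; cat > h.py <<'E'
import numpy as np, cv2
from station import sensors, vision, order
def cam(n):
    c=vision.get_calibration(n); p,d=vision.read_camera(n); return c,p,d
def w(c,d,u,v,z=None):
    f=200/np.tan(np.radians(c["fov_y"])/2); R=np.array(c["R"]);t=np.array(c["t"])
    r=np.array([(u-c["cx"])/f,(v-c["cy"])/f,1.])
    if z is None:
        k=d[int(v)-1:int(v)+2,int(u)-1:int(u)+2]; k=k[k>0]; return R.T@(r*np.median(k)-t)
    o=-R.T@t; q=R.T@r; return o+q*(z-o[2])/q[2]
E
python3 - <<'E'
from h import *
c,p,d=cam("top"); cv2.imwrite("pics/top.png",p); np.save("topd.npy",d)
c2,p2,d2=cam("side"); cv2.imwrite("pics/side.png",p2)
import pickle; pickle.dump((c,p,d,c2,p2,d2),open("a.pkl","wb"))
print(c); s=sensors.sense(); print(s)
E
```

```text
pics
{'fov_y': 43.820773405628984, 'cx': 316.32122188751214, 'cy': 200.82854518082632, 'R': array([[-0.02454824, -0.9996871 , -0.00480447],
       [-0.9965156 ,  0.02485301, -0.07961779],
       [ 0.07971228,  0.00283326, -0.99681389]]), 't': array([0.10645451, 0.53367128, 1.26344636])}
{'t': 0.1, 'qpos': array([-1.33497010e+00,  1.50937061e-01,  1.43790912e+00, -2.91422064e-05,
        1.55380610e+00, -1.34018131e-01]), 'qvel': array([-1.74264672e-05,  6.33156234e-04, -2.19773210e-03, -1.70123660e-05,
       -1.75944178e-04,  6.73694300e-04]), 'joint_efforts': array([ 4.98435198e-03, -7.14380622e+01, -5.71794355e+01, -1.87306150e-04,
        7.23753154e-03,  1.53405506e-05]), 'position': array([ 0.20775985, -0.53593285,  0.23076402]), 'tool_rot': array([-3.14053863e+00, -1.12708492e-04,  3.69844805e-01]), 'ft_force': array([ 0.63532693,  0.43337611, -0.44984654]), 'ft_torque': array([ 0.01291579, -0.00940694, -0.02988126]), 'grip_width': 0.9974657961950504}
```

View pics/top.png

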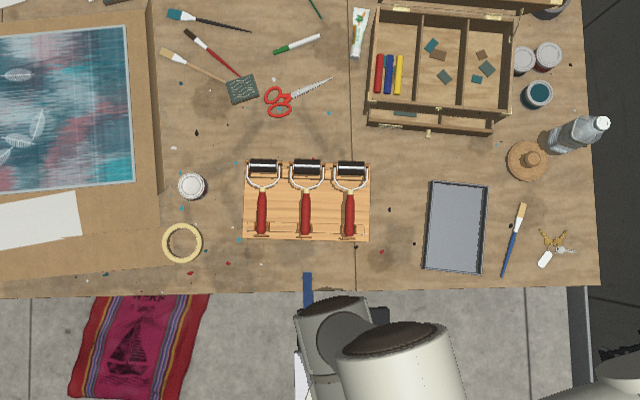

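The picture shows the rack at about (306,200), with rollers on the far side (+x) and brayers at columns 263, 306 and 350. The tray is at (455,227), and the tin and tape are to the left. I'll enlarge it.

```bash
python3 - <<'E'
from h import *
import pickle; c,p,d,c2,p2,d2=pickle.load(open("a.pkl","rb"))
cv2.imwrite("pics/crop.png",cv2.resize(p[145:280,235:495],None,fx=3,fy=3,interpolation=cv2.INTER_CUBIC))
hsv=cv2.cvtColor(p,cv2.COLOR_BGR2HSV)
# red handles: mask by hue + height
red=((hsv[...,0]<8)|(hsv[...,0]>172))&(hsv[...,1]>150)
red=red.astype(np.uint8); red[:150]=0;red[245:]=0; red[:,:240]=0; red[:,375:]=0
n,l,s,ce=cv2.connectedComponentsWithStats(red)
for i in range(1,n):
    if s[i,4]>100:
        P=np.array([w(c,d,u,v,0.073) for v,u in zip(*np.where(l==i))])
        (cx,cy),(a,b),an=cv2.minAreaRect(P[:,:2].astype(np.float32)*1000)
        V=np.linalg.svd(P[:,:2]-P[:,:2].mean(0))[2][0]
        print(s[i],cx,cy,a,b,an,V)
for u,v in [(263,168),(307,168),(351,168),(263,205),(307,210),(350,205),(455,227)]: print(u,v,w(c,d,u,v))
for q in [(432,181),(487,186),(481,274),(423,268)]: print(w(c,d,*q,z=0.032))
E
```

```text
[256 192  10  42 341] 506.6264343261719 231.98362731933594 22.249332427978516 101.7578353881836 89.06427001953125 [-0.99916163  0.04093933]
[301 194   9  41 345] 500.1870422363281 121.90370178222656 19.837011337280273 99.1351547241211 88.66050720214844 [-0.99914302  0.04139124]
[344 195  10  41 345] 495.0446472167969 14.31745719909668 22.197763442993164 99.13154602050781 88.25695037841797 [-0.99867453  0.05147029]
263 168 [0.61695855 0.22365947 0.07647703]
307 168 [0.61344032 0.11412104 0.08159718]
351 168 [0.61093854 0.00511746 0.07988111]
263 205 [0.52496612 0.22554785 0.07275907]
307 210 [0.50981361 0.1167107  0.07309573]
350 205 [0.51946119 0.01001086 0.074693  ]
455 227 [ 0.46017929 -0.26645169  0.00312656]
[ 0.57897044 -0.2050781   0.032     ]
[ 0.56253337 -0.34539081  0.032     ]
[ 0.33931605 -0.31864587  0.032     ]
[ 0.35792585 -0.17276624  0.032     ]
```

View pics/crop.png

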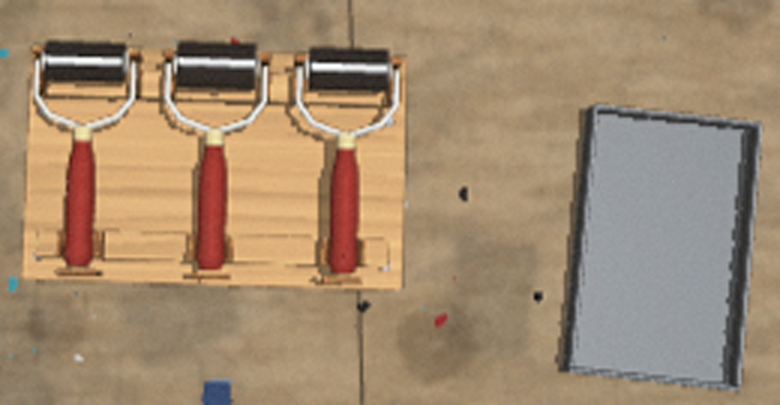

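```bash
R='x'
python3 -m crank '[[0,0,-0.134,0.677,0.907,0,1],[0,0,-0.134,0.677,0.907,0,1],[0,0,-0.134,0.677,0.907,0,1],[0,0,-0.134,0.677,0.907,0,1]]' 40
python3 -m crank '[[0,0,0,0.677,0.907,0,1],[0,0,0,0.677,0.907,0,1],[0,0,0,0.677,0.907,0,1],[0,0,0,0.677,0.907,0,1]]'
python3 -m crank '[[0,0,0,0.677,0.907,0,1],[0,0,0,0.677,0.907,0,1],[0,0,0,0.677,0.907,0,1],[0,0,0,0.677,0.907,0,1]]'
python3 -m crank '[[0,0,0,0.6,0.907,-0.2,1],[0,0,0,0.6,0.907,-0.2,1],[0,0,0,0.6,0.907,-0.2,1],[0,0,0,0.6,0.907,-0.2,1],[0,0,0,0.6,0.907,-0.2,1]]'
python3 - <<'E'
from h import *
c,p,d=cam("wrist"); cv2.imwrite("pics/wrist1.png",p)
import pickle; pickle.dump((c,p,d),open("w.pkl","wb")); print(sensors.sense())
c,p,d=cam("side"); cv2.imwrite("pics/side1.png",p);print(c)
E
```

```text
t: 0.5
position: [0.3106, -0.3976, 0.2312]
tool_rot: [-3.141, -0.0, -0.056]
ft_force: [0.4, -0.3, -0.6]
grip_width: 0.33
t: 0.9
position: [0.4125, -0.2608, 0.2313]
tool_rot: [-3.141, -0.0, -0.049]
ft_force: [0.6, -1.2, -0.8]
grip_width: -0.004
t: 1.3
position: [0.514, -0.1246, 0.231]
tool_rot: [-3.141, 0.0, -0.049]
ft_force: [-0.2, -0.7, 0.3]
grip_width: -0.0
t: 1.8
position: [0.6028, 0.0099, 0.2]
tool_rot: [-3.141, 0.002, -0.048]
ft_force: [0.1, -0.8, 0.1]
grip_width: -0.003
{'t': 1.85, 'qpos': array([-1.13593007e-01,  2.19955781e-01,  1.41751048e+00, -1.69134285e-04,
        1.50553816e+00,  1.50686508e+00]), 'qvel': array([-0.03502473, -0.02791825,  0.00971035, -0.00586677,  0.0029096 ,
       -0.00873988]), 'joint_efforts': array([  3.38654794, -74.81914043, -57.02202201,   0.31257268,
        -0.1605675 ,   0.42154681]), 'position': array([0.60230964, 0.00852942, 0.20056928]), 'tool_rot': array([ 3.14151443e+00,  1.41966683e-03, -4.96506710e-02]), 'ft_force': array([ 0.01015153, -0.64144048,  0.57562083]), 'ft_torque': array([-0.02363721,  0.01356143,  0.04267619]), 'grip_width': -0.0009037587891299694}
{'fov_y': 53.42335865074124, 'cx': 318.1425357449692, 'cy': 198.16286083504883, 'R': array([[-0.91984091, -0.39163048,  0.02276556],
       [-0.24297397,  0.52320142, -0.81683776],
       [ 0.30798759, -0.75689222, -0.57641809]]), 't': array([0.50209215, 0.15846972, 0.99590252])}
```

View pics/wrist1.png

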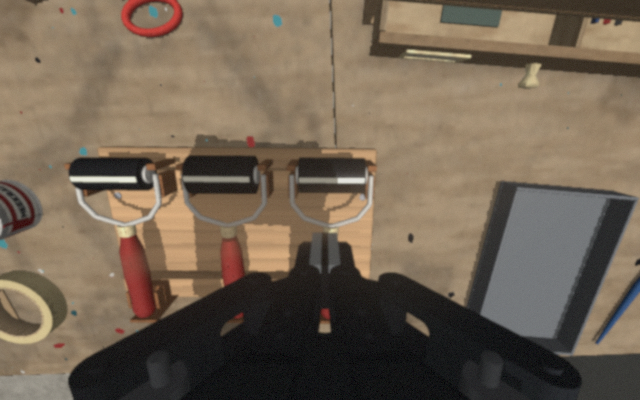

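View pics/side1.png

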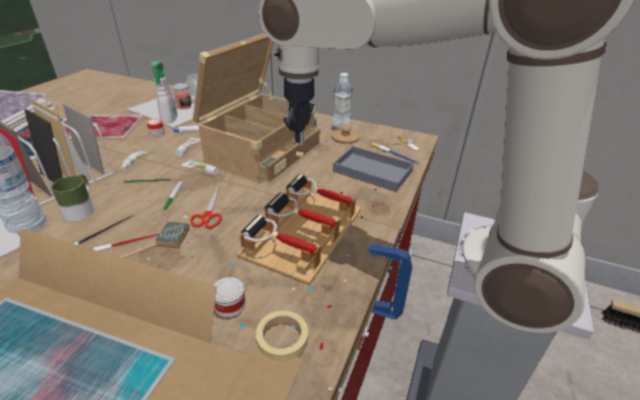

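The wrist view shows three rollers at about (333,174), (222,175) and (111,174), with the stripes facing up. The fingertips are at (326,240). Next I'll fit the rollers from the wrist depth.

```bash
python3 - <<'E'
from h import *
import pickle; c,p,d=pickle.load(open("w.pkl","rb"))
ys,xs=np.mgrid[0:400,0:640]
f=200/np.tan(np.radians(c["fov_y"])/2); R=c["R"];t=c["t"]
C=np.stack([(xs-c["cx"])/f*d,(ys-c["cy"])/f*d,d],-1)
P=(C-t)@R
print("campos",-R.T@t)
from scipy.optimize import least_squares
ex=np.array([np.cos(.05),-np.sin(.05)]);ey=np.array([np.sin(.05),np.cos(.05)])
for (u0,u1,v0,v1) in [(306,360,158,192),(192,252,158,193),(78,145,160,190)]:
    q=P[v0:v1,u0:u1].reshape(-1,3); q=q[(q[:,2]>.063)&(q[:,2]<.09)]
    a=q[:,:2]@ex; b=q[:,:2]@ey; z=q[:,2]
    s=least_squares(lambda s:np.hypot(a-s[0],z-.063-s[2])-s[1],[a.mean(),.018,0],loss='soft_l1',f_scale=.001).x
    s2=least_squares(lambda s:np.hypot(a-s[0],z-.0627)-s[1],[a.mean(),.018],loss='soft_l1',f_scale=.001).x
    bm=(b.min()+b.max())/2; A=ex*s2[0]+ey*bm
    print(len(q),"axle",A,"r",s2[1],"free fit",s,"ztop pct",np.percentile(z,99),"b",b.min(),b.max())
for u,v in [(180,240),(280,240),(330,140),(240,315)]: print(P[v,u])
E
```

```text
campos [0.67424173 0.00536197 0.34291655]
1827 axle [ 6.14311333e-01 -7.06022673e-06] r 0.01813261650334268 free fit [6.13651089e-01 1.77449608e-02 1.67130215e-04] ztop pct 0.08214939416337591 b 0.004271993558624292 0.05711944382959483
2095 axle [0.6204295  0.10881573] r 0.019522855897745134 free fit [6.14282467e-01 1.90385405e-02 2.76743898e-04] ztop pct 0.08353198101146214 b 0.10912400026601267 0.17025257352861067
2006 axle [0.62672852 0.2230321 ] r 0.016432774567294937 free fit [6.14836296e-01 1.59119206e-02 3.35056871e-04] ztop pct 0.08049388554472103 b 0.21625045747792102 0.2919030138942049
[0.52789295 0.19841495 0.0124918 ]
[0.52132444 0.06992123 0.01194067]
[ 6.43905742e-01 -1.76819926e-04 -4.50175708e-04]
[0.45398956 0.11466774 0.06781706]
```

```bash
cat > ok.py <<'E'
# guard: exit 0 while |Fz| (minus bias) is below argv[1]
import sys; from station import sensors
s=sensors.sense(); f=s["ft_force"]; print("   F",f.round(1),"pos",(s["position"]*1000).round(2)); sys.exit(abs(f[2])>float(sys.argv[1]))
E
python3 -m crank '[[0,0,0,0.131,-0.009,-0.5,1],[0,0,0,0.131,-0.009,-0.7,1],[0,0,0,0.131,-0.009,-0.76,1],[0,0,0,0.131,-0.009,-0.76,1],[0,0,0,0.131,-0.009,-0.76,1]]' >/dev/null; python3 ok.py 3
python3 -m crank '[[0,0,0,0,0,-0.013,1],[0,0,0,0,0,-0.02,1],[0,0,0,0,0,-0.02,1]]'>/dev/null; python3 ok.py 2.5 &&
python3 -m crank '[[0,0,0,0,0,-0.0035,1],[0,0,0,0,0,-0.0035,1]]' >/dev/null&& python3 ok.py 2.5 &&
python3 -m crank '[[0,0,0,0,0,-0.0035,1],[0,0,0,0,0,-0.0035,1]]' >/dev/null&& python3 ok.py 2.5 &&
python3 -m crank '[[0,0,0,0,0,-0.0035,1],[0,0,0,0,0,-0.0035,1]]' >/dev/null&& python3 ok.py 2.5 &&
python3 -m crank '[[0,0,0,0,0,-0.0035,1],[0,0,0,0,0,-0.0035,1]]' >/dev/null&& python3 ok.py 2.5 &&
python3 -m crank '[[0,0,0,0,0,-0.0035,1],[0,0,0,0,0,-0.0035,1]]' >/dev/null&& python3 ok.py 2.5 &&
python3 -m crank '[[0,0,0,0,0,-0.0035,1],[0,0,0,0,0,-0.0035,1]]' >/dev/null&& python3 ok.py 2.5 &&
python3 -m crank '[[0,0,0,0,0,-0.0035,1],[0,0,0,0,0,-0.0035,1]]' >/dev/null&& python3 ok.py 2.5 &&
python3 -m crank '[[0,0,0,0,0,-0.0035,1],[0,0,0,0,0,-0.0035,1]]' >/dev/null&& python3 ok.py 2.5; python3 ok.py 9
```

```text
F [ 0.3 -0.3  1.3] pos [622.65   6.04  89.65]
   F [ 0.7 -0.8  0. ] pos [622.34   6.76  85.28]
   F [ 0.7 -0.8  0. ] pos [622.34   6.76  85.28]False
False
False
```

```bash
sed -i 's/sys.exit(\(.*\))$/sys.exit(int(\1))/' ok.py; python3 ok.py 2.5 &&
python3 -m crank '[[0,0,0,0,0,-0.007,1],[0,0,0,0,0,-0.013,1],[0,0,0,0,0,-0.013,1]]' >/dev/null&& python3 ok.py 2.5 &&
python3 -m crank '[[0,0,0,0,0,-0.0035,1],[0,0,0,0,0,-0.0035,1]]' >/dev/null&& python3 ok.py 2.5 &&
python3 -m crank '[[0,0,0,0,0,-0.0035,1],[0,0,0,0,0,-0.0035,1]]' >/dev/null&& python3 ok.py 2.5 &&
python3 -m crank '[[0,0,0,0,0,-0.0035,1],[0,0,0,0,0,-0.0035,1]]' >/dev/null&& python3 ok.py 2.5 &&
python3 -m crank '[[0,0,0,0,0,-0.0035,1],[0,0,0,0,0,-0.0035,1]]' >/dev/null&& python3 ok.py 2.5 &&
python3 -m crank '[[0,0,0,0,0,-0.0035,1],[0,0,0,0,0,-0.0035,1]]' >/dev/null&& python3 ok.py 2.5 &&
python3 -m crank '[[0,0,0,0,0,-0.0035,1],[0,0,0,0,0,-0.0035,1]]' >/dev/null&& python3 ok.py 2.5 &&
python3 -m crank '[[0,0,0,0,0,-0.0035,1],[0,0,0,0,0,-0.0035,1]]' >/dev/null&& python3 ok.py 2.5; python3 ok.py 9; python3 -c "
from station import sensors as s;print(s.sense()['t'])"
```

```text
F [ 0.7 -0.8  0. ] pos [622.34   6.76  85.28]
   F [0.4 1.1 0.3] pos [622.01   6.78  82.19]
   F [ 0.3 -0.4 -0.2] pos [622.06   6.75  81.72]
   F [-0.1 -0.1 -0.3] pos [622.07   6.76  81.16]
   F [ 0.7 -0.2  0. ] pos [622.06   6.76  80.65]
   F [-0.8 -0.3  2.2] pos [622.16   6.72  80.32]
   F [-1.6 -0.2  6.1] pos [622.24   6.74  80.1 ]
   F [-1.6 -0.2  6.1] pos [622.24   6.74  80.1 ]
4.0
```

```bash

python3 -m crank '[[0,0,0,0,0,-0.0025,1],[0,0,0,0,0,-0.0025,1]]' >/dev/null; python3 ok.py 14 &&
python3 -m crank '[[0,0,0,-0.03,0,0,1],[0,0,0,-0.06,0,0,1]]' >/dev/null; python3 ok.py 15 &&
python3 -m crank '[[0,0,0,-0.03,0,0,1],[0,0,0,-0.06,0,0,1]]' >/dev/null; python3 ok.py 15
python3 -m crank '[[0,0,0,-0.03,0,0.08,1],[0,0,0,-0.03,0,0.25,1]]' >/dev/null;
python3 - <<'E'
from h import *
c,p,d=cam("wrist"); print(sensors.sense()["t"],sensors.sense()["position"],c["t"])
c1,p1,d1=cam("wrist");c2,p2,d2=cam("wrist")
cv2.imwrite("pics/s1.png",np.hstack([cv2.resize(x[80:220,250:400],None,fx=1.7,fy=1.7) for x in (p,p1,p2)]))
E
```

```text
F [-2.2  2.   8.1] pos [622.29   6.74  79.99]
   F [2.7 3.3 7.1] pos [613.84   6.99  80.1 ]
   F [3.2 0.7 3.3] pos [604.71   6.99  80.04]
4.85 [0.60031736 0.00660848 0.12182961] [0.03633228 0.56750793 0.43847018]
```

View pics/s1.png

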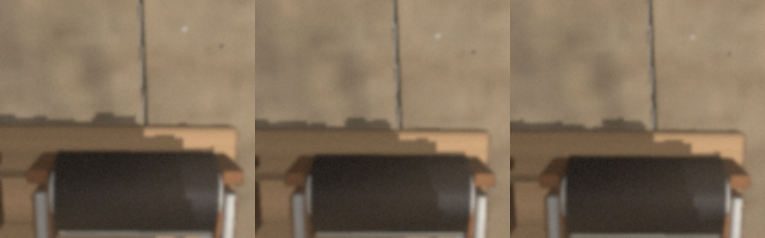

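```bash
python3 -c "
from station import sensors as s;q=s.sense();print(q['t'],q['position'])
from h import *
c,p,d=cam('wrist'); cv2.imwrite('pics/s1b.png',p[100:400])"

```

```text
4.95 [0.60026404 0.00661932 0.11900984]
```

View pics/s1b.png

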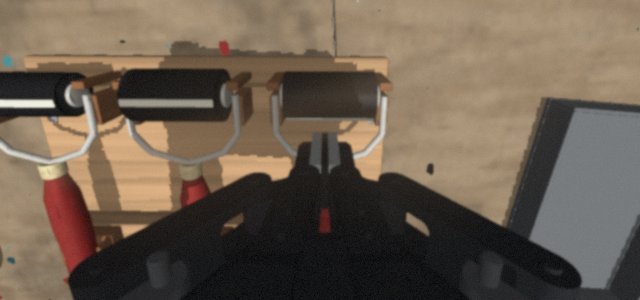

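```bash

python3 -m crank '[[0,0,0,0.15,0,-0.1,1],[0,0,0,0.15,0,-0.22,1],[0,0,0,0.15,0,-0.22,1],[0,0,0,0.15,0,-0.22,1]]' >/dev/null; python3 ok.py 3; python3 -c "
from station import sensors as s;q=s.sense();print(q['t'],q['position'])"
```

```text
F [0.3 0.9 0.3] pos [621.6    6.77  83.63]
5.4 [0.62160422 0.00677099 0.08362758]
```

```bash

python3 -m crank '[[0,0,0,0,0,-0.01,1],[0,0,0,0,0,-0.018,1],[0,0,0,0,0,-0.018,1]]' >/dev/null; python3 ok.py 3&&
python3 -m crank '[[0,0,0,0,0,-0.0035,1],[0,0,0,0,0,-0.0035,1]]' >/dev/null&& python3 ok.py 8 &&
python3 -m crank '[[0,0,0,0,0,-0.0035,1],[0,0,0,0,0,-0.0035,1]]' >/dev/null&& python3 ok.py 8 &&
python3 -m crank '[[0,0,0,0,0,-0.0035,1],[0,0,0,0,0,-0.0035,1]]' >/dev/null&& python3 ok.py 8 
python3 ok.py 15 &&
python3 -m crank '[[0,0,0,-0.03,0,0,1],[0,0,0,-0.06,0,0,1]]' >/dev/null; python3 ok.py 15 &&
python3 -m crank '[[0,0,0,-0.03,0,0,1],[0,0,0,-0.06,0,0,1]]' >/dev/null; python3 ok.py 15
python3 -m crank '[[0,0,0,-0.03,0,0.08,1],[0,0,0,-0.03,0,0.25,1],[0,0,0,-0.03,0,0.25,1]]' >/dev/null;
python3 - <<'E'
from h import *
P=[cam("wrist")[1] for i in range(4)]
g=[cv2.cvtColor(x,cv2.COLOR_BGR2GRAY)[165:235,290:370].mean(1).round(0).astype(int) for x in P]
for i in range(0,70,3): print(165+i,[x[i] for x in g])
q=sensors.sense();print(q['t'],q['position']); cv2.imwrite("pics/s2.png",P[3])
E
```

```text
F [ 0.1  0.3 -1.5] pos [622.01   6.75  81.4 ]
   F [ 0.9  0.5 -0.3] pos [622.07   6.74  80.69]
   F [-0.6  0.1  3. ] pos [622.18   6.74  80.25]
   F [-1.8  0.3  7.4] pos [622.27   6.75  80.03]
   F [-1.8  0.3  7.4] pos [622.27   6.75  80.03]
   F [3.1 2.3 5.5] pos [613.72   6.97  80.19]
   F [2. 0. 2.] pos [604.53   6.92  80.08]
165 [np.int64(113), np.int64(112), np.int64(112), np.int64(111)]
168 [np.int64(110), np.int64(109), np.int64(108), np.int64(106)]
171 [np.int64(82), np.int64(75), np.int64(66), np.int64(59)]
174 [np.int64(41), np.int64(40), np.int64(41), np.int64(41)]
177 [np.int64(43), np.int64(43), np.int64(42), np.int64(43)]
180 [np.int64(45), np.int64(44), np.int64(44), np.int64(44)]
183 [np.int64(46), np.int64(47), np.int64(47), np.int64(46)]
186 [np.int64(49), np.int64(49), np.int64(48), np.int64(48)]
189 [np.int64(51), np.int64(51), np.int64(51), np.int64(50)]
192 [np.int64(54), np.int64(54), np.int64(54), np.int64(55)]
195 [np.int64(57), np.int64(57), np.int64(57), np.int64(57)]
198 [np.int64(58), np.int64(57), np.int64(57), np.int64(56)]
201 [np.int64(56), np.int64(56), np.int64(55), np.int64(55)]
204 [np.int64(54), np.int64(53), np.int64(54), np.int64(53)]
207 [np.int64(52), np.int64(52), np.int64(52), np.int64(52)]
210 [np.int64(51), np.int64(50), np.int64(51), np.int64(50)]
213 [np.int64(50), np.int64(49), np.int64(49), np.int64(50)]
216 [np.int64(49), np.int64(49), np.int64(50), np.int64(49)]
219 [np.int64(66), np.int64(63), np.int64(66), np.int64(68)]
222 [np.int64(119), np.int64(117), np.int64(117), np.int64(117)]
225 [np.int64(122), np.int64(123), np.int64(123), np.int64(122)]
228 [np.int64(123), np.int64(123), np.int64(122), np.int64(121)]
231 [np.int64(115), np.int64(115), np.int64(114), np.int64(114)]
234 [np.int64(119), np.int64(118), np.int64(119), np.int64(119)]
7.2 [0.5992252  0.00672042 0.11665832]
```

```bash

python3 -m crank '[[0,0,0,0.19,0.4,0,1],[0,0,0,0.19,0.727,0,1],[0,0,0,0.19,0.727,0,1],[0,0,0,0.19,0.727,-0.2,1],[0,0,0,0.19,0.727,-0.2,1],[0,0,0,0.19,0.727,-0.2,1],[0,0,0,0.19,0.727,-0.2,1]]' >/dev/null; python3 ok.py 3&&
python3 -m crank '[[0,0,0,0,0,-0.005,1],[0,0,0,0,0,-0.01,1],[0,0,0,0,0,-0.01,1]]' >/dev/null; python3 ok.py 3&&
python3 -m crank '[[0,0,0,0,0,-0.0035,1],[0,0,0,0,0,-0.0035,1]]' >/dev/null&& python3 ok.py 5 &&
python3 -m crank '[[0,0,0,0,0,-0.0035,1],[0,0,0,0,0,-0.0035,1]]' >/dev/null&& python3 ok.py 5 &&
python3 -m crank '[[0,0,0,0,0,-0.0035,1],[0,0,0,0,0,-0.0035,1]]' >/dev/null&& python3 ok.py 5 &&
python3 -m crank '[[0,0,0,0,0,-0.0035,1],[0,0,0,0,0,-0.0035,1]]' >/dev/null&& python3 ok.py 5 &&
python3 -m crank '[[0,0,0,0,0,-0.0035,1],[0,0,0,0,0,-0.0035,1]]' >/dev/null&& python3 ok.py 5 &&
python3 -m crank '[[0,0,0,0,0,-0.0035,1],[0,0,0,0,0,-0.0035,1]]' >/dev/null&& python3 ok.py 5 &&
python3 -m crank '[[0,0,0,0,0,-0.0035,1],[0,0,0,0,0,-0.0035,1]]' >/dev/null&& python3 ok.py 5 &&
python3 -m crank '[[0,0,0,0,0,-0.0035,1],[0,0,0,0,0,-0.0035,1]]' >/dev/null&& python3 ok.py 5; python3 ok.py 9;python3 -c "
from station import sensors as s;print(s.sense()['t'])"
```

```text
F [ 0.3 -1.1 -0.1] pos [628.44 115.2   88.1 ]
   F [ 0.6 -0.2  0.2] pos [628.17 115.58  85.86]
   F [-0.   0.2  0.1] pos [628.07 115.78  85.02]
   F [ 0.3  1.1 -0.4] pos [628.05 115.81  84.43]
   F [ 0.6  0.4 -0.4] pos [628.07 115.8   83.88]
   F [ 0.6 -0.6 -0.1] pos [628.07 115.79  83.37]
   F [-0.6  0.1  0.2] pos [628.07 115.78  82.8 ]
   F [-0.9  0.5 -0.1] pos [628.06 115.78  82.29]
   F [-0.4 -0.7 -0.4] pos [628.13 115.79  81.87]
   F [-0.1  0.5  5.2] pos [628.3  115.81  81.67]
   F [-0.1  0.5  5.2] pos [628.3  115.81  81.67]
9.8
```

```bash

python3 -m crank '[[0,0,0,0,0,-0.0015,1]]' >/dev/null; python3 ok.py 14 &&
python3 -m crank '[[0,0,0,-0.03,0,0,1],[0,0,0,-0.06,0,0,1]]' >/dev/null; python3 ok.py 15 &&
python3 -m crank '[[0,0,0,-0.03,0,0,1],[0,0,0,-0.06,0,0,1]]' >/dev/null; python3 ok.py 15
python3 -m crank '[[0,0,0,-0.03,0,0.08,1],[0,0,0,-0.03,0,0.25,1],[0,0,0,-0.03,0,0.25,1]]' >/dev/null;
python3 - <<'E'
from h import *
P=[cam("wrist")[1] for i in range(8)]
g=[cv2.cvtColor(x,cv2.COLOR_BGR2GRAY)[165:235,290:370].mean(1).round(0).astype(int) for x in P]
for i in range(0,70,3): print(165+i,*[x[i] for x in g])
q=sensors.sense();print(q['t'],q['position']); cv2.imwrite("pics/s3.png",np.vstack([np.hstack([x[120:250,240:420] for x in P[j:j+4]]) for j in (0,4)]))
E
```

```text
F [-0.  -0.6  7.8] pos [628.35 115.8   81.52]
   F [0.8 4.6 6.7] pos [619.36 116.07  81.61]
   F [0.1 2.1 1.8] pos [610.14 116.2   81.5 ]
165 114 114 115 115 115 114 115 115
168 98 86 75 68 61 60 61 62
171 42 41 41 40 41 40 40 40
174 42 42 42 42 42 42 42 42
177 45 44 44 44 43 44 44 44
180 47 46 46 45 45 46 46 46
183 48 48 48 48 47 47 48 47
186 51 50 50 50 50 50 49 50
189 54 53 53 53 52 53 53 53
192 57 56 57 56 57 56 56 56
195 59 59 59 58 59 59 59 59
198 59 60 59 58 58 58 58 58
201 58 58 56 56 56 56 56 56
204 56 55 55 55 54 55 55 55
207 54 54 54 54 54 54 54 54
210 53 53 53 53 53 53 53 53
213 52 52 52 52 52 52 52 52
216 52 52 52 52 52 52 52 52
219 56 56 55 57 57 57 56 55
222 121 119 118 120 122 120 120 118
225 128 128 128 128 128 127 128 127
228 127 127 127 126 126 125 125 125
231 130 130 131 130 130 130 131 131
234 128 128 128 129 129 129 129 129
11.0 [0.60536173 0.11576964 0.11809236]
```

```bash

python3 - <<'E'
from h import *
for i in range(14):
    p=cam("wrist")[1]; g=cv2.cvtColor(p,cv2.COLOR_BGR2GRAY)[172:218,290:370].mean(1); print(sensors.sense()['t'].__round__(2),int(g.argmax())+172,int(g.max()))
E
```

```text
11.05 195 59
11.1 196 59
11.15 195 59
11.2 196 59
11.25 197 59
11.3 197 59
11.35 196 59
11.4 196 59
11.45 196 59
11.5 196 59
11.55 196 59
11.6 196 59
11.65 196 59
11.7 196 59
```

```bash

python3 -m crank '[[0,0,0,0.15,0,-0.1,1],[0,0,0,0.15,0,-0.22,1],[0,0,0,0.15,0,-0.22,1],[0,0,0,0.15,0,-0.22,1],[0,0,0,0.15,0,-0.23,1],[0,0,0,0.15,0,-0.236,1],[0,0,0,0.15,0,-0.24,1],[0,0,0,0.15,0,-0.243,1]]' >/dev/null; python3 ok.py 4 &&
python3 -m crank '[[0,0,0,0,0,-0.0035,1],[0,0,0,0,0,-0.0035,1]]' >/dev/null&& python3 ok.py 5 &&
python3 -m crank '[[0,0,0,0,0,-0.0035,1],[0,0,0,0,0,-0.0035,1]]' >/dev/null&& python3 ok.py 5
python3 -m crank '[[0,0,0,-0.03,0,0,1],[0,0,0,-0.08,0,0,1],[0,0,0,-0.13,0,0.02,1],[0,0,0,-0.18,0,0.15,1],[0,0,0,-0.18,0,0.3,1]]' >/dev/null
python3 - <<'E'
from h import *
P=[]
for i in range(16):
    p=cam("wrist")[1];P.append(p); g=cv2.cvtColor(p,cv2.COLOR_BGR2GRAY)[165:218,290:370].mean(1); s=sensors.sense();print(round(s['t'],2),int(g[8:].argmax())+173,int(g[8:].max()))
print(s["position"])
cv2.imwrite("pics/s4.png",np.vstack([np.hstack([x[110:240,240:420] for x in P[j:j+4]]) for j in (0,4,8,12)]))
E
```

```text
F [0.2 0.  0.7] pos [628.14 115.83  82.51]
   F [ 0.4 -0.1  2.1] pos [628.16 115.83  81.82]
   F [ 0.4 -0.4  4.8] pos [628.4  115.81  81.62]
13.45 216 130
13.5 217 128
13.55 217 128
13.6 217 128
13.65 217 128
13.7 217 129
13.75 217 129
13.8 217 129
13.85 217 129
13.9 217 129
13.95 217 129
14.0 217 128
14.05 217 128
14.1 216 128
14.15 217 128
14.2 217 128
[0.60109912 0.11580736 0.12604036]
```

View pics/s4.png

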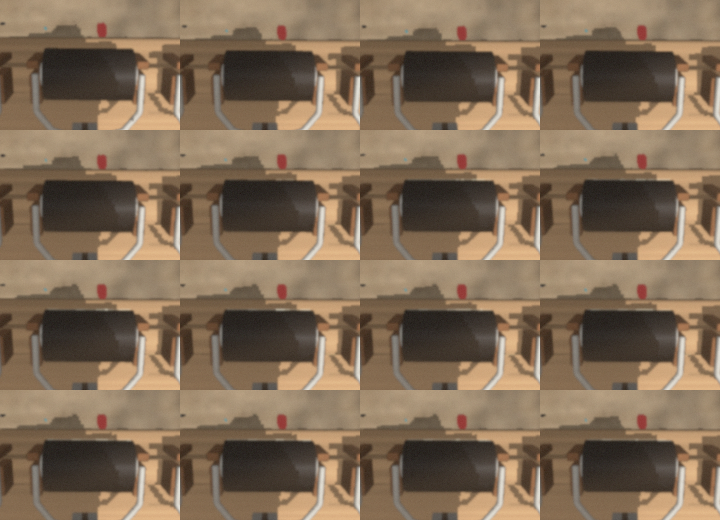

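```bash

python3 -m crank '[[0,0,0,0.22,0.4,0,1],[0,0,0,0.22,0.733,0,1],[0,0,0,0.22,0.733,-0.1,1],[0,0,0,0.22,0.733,-0.25,1],[0,0,0,0.22,0.733,-0.27,1],[0,0,0,0.22,0.733,-0.28,1],[0,0,0,0.22,0.733,-0.285,1]]' >/dev/null; python3 ok.py 3&&
python3 -m crank '[[0,0,0,0,0,-0.005,1],[0,0,0,0,0,-0.01,1],[0,0,0,0,0,-0.01,1]]' >/dev/null; python3 ok.py 3&&
python3 -m crank '[[0,0,0,0,0,-0.0035,1],[0,0,0,0,0,-0.0035,1]]' >/dev/null&& python3 ok.py 5 &&
python3 -m crank '[[0,0,0,0,0,-0.0035,1],[0,0,0,0,0,-0.0035,1]]' >/dev/null&& python3 ok.py 5 &&
python3 -m crank '[[0,0,0,0,0,-0.0035,1],[0,0,0,0,0,-0.0035,1]]' >/dev/null&& python3 ok.py 5 &&
python3 -m crank '[[0,0,0,0,0,-0.0035,1],[0,0,0,0,0,-0.0035,1]]' >/dev/null&& python3 ok.py 5 &&
python3 -m crank '[[0,0,0,0,0,-0.0035,1],[0,0,0,0,0,-0.0035,1]]' >/dev/null&& python3 ok.py 5 &&
python3 -m crank '[[0,0,0,0,0,-0.0035,1],[0,0,0,0,0,-0.0035,1]]' >/dev/null&& python3 ok.py 5 &&
python3 -m crank '[[0,0,0,0,0,-0.0035,1],[0,0,0,0,0,-0.0035,1]]' >/dev/null&& python3 ok.py 5 &&
python3 -m crank '[[0,0,0,0,0,-0.0035,1],[0,0,0,0,0,-0.0035,1]]' >/dev/null&& python3 ok.py 5 &&
python3 -m crank '[[0,0,0,0,0,-0.0035,1],[0,0,0,0,0,-0.0035,1]]' >/dev/null&& python3 ok.py 5
python3 ok.py 9;python3 -c "
from station import sensors as s;print(s.sense()['t'])"
```

```text
F [ 0.6 -0.1  0.6] pos [634.48 225.2   84.28]
   F [ 0.2 -0.2  0.2] pos [634.25 225.57  82.28]
   F [-0.5  0.4 -0.5] pos [634.1  225.7   81.41]
   F [-0.  -1.  -1.1] pos [634.07 225.75  80.75]
   F [0.4 0.1 1.1] pos [634.07 225.75  80.22]
   F [ 0.1  0.  -0.3] pos [634.05 225.72  79.68]
   F [0.3 0.  0.3] pos [634.08 225.72  79.17]
   F [-0.3 -0.4  2.2] pos [634.22 225.77  78.91]
   F [-0.6 -0.5  5.3] pos [634.42 225.78  78.73]
   F [-0.6 -0.5  5.3] pos [634.42 225.78  78.73]
16.6
```

```bash

python3 -m crank '[[0,0,0,0,0,-0.0015,1]]' >/dev/null; python3 ok.py 14 &&
python3 -m crank '[[0,0,0,-0.03,0,0,1],[0,0,0,-0.06,0,0,1]]' >/dev/null; python3 ok.py 15
python3 -m crank '[[0,0,0,-0.03,0,0,1]]' >/dev/null; python3 ok.py 15
python3 -m crank '[[0,0,0,-0.03,0,0,1]]' >/dev/null; python3 ok.py 15
python3 -m crank '[[0,0,0,-0.03,0,0.05,1],[0,0,0,-0.06,0,0.2,1],[0,0,0,-0.06,0,0.25,1]]' >/dev/null
python3 - <<'E'
from h import *
for i in range(24):
    p=cam("wrist")[1]; g=cv2.cvtColor(p,cv2.COLOR_BGR2GRAY)[165:216,290:370].mean(1); s=sensors.sense();print(round(s['t'],2),int(g[8:].argmax())+173,int(g[8:].max()),end="; ")
print(s["position"])
cv2.imwrite("pics/s5.png",p)
E
```

```text
F [-0.8 -0.6  7.6] pos [634.47 225.77  78.6 ]
   F [0.1 3.3 6.2] pos [625.47 226.07  78.71]
   F [0.8 3.4 6.6] pos [620.86 226.23  78.7 ]
   F [-0.2  2.3  1.9] pos [616.21 226.23  78.56]
17.45 215 119; 17.5 215 120; 17.55 215 119; 17.6 215 118; 17.65 215 119; 17.7 215 119; 17.75 215 119; 17.8 215 119; 17.85 215 119; 17.9 215 119; 17.95 215 119; 18.0 215 119; 18.05 215 119; 18.1 215 119; 18.15 215 119; 18.2 215 118; 18.25 215 119; 18.3 215 119; 18.35 215 119; 18.4 215 119; 18.45 215 119; 18.5 215 119; 18.55 215 119; 18.6 215 119; [0.60708115 0.22573595 0.11545192]
```

View pics/s5.png

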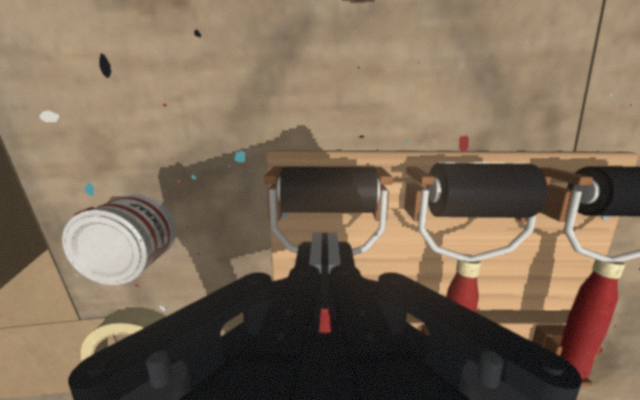

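```bash

python3 -m crank '[[0,0,0,0.18,0,-0.1,1],[0,0,0,0.18,0,-0.21,1],[0,0,0,0.18,0,-0.22,1],[0,0,0,0.18,0,-0.225,1],[0,0,0,0.18,0,-0.23,1],[0,0,0,0.18,0,-0.235,1],[0,0,0,0.18,0,-0.239,1],[0,0,0,0.18,0,-0.242,1]]' >/dev/null; python3 ok.py 4 &&
python3 -m crank '[[0,0,0,0,0,-0.0035,1],[0,0,0,0,0,-0.0035,1]]' >/dev/null&& python3 ok.py 5 &&
python3 -m crank '[[0,0,0,0,0,-0.0035,1],[0,0,0,0,0,-0.0035,1]]' >/dev/null&& python3 ok.py 5
python3 -m crank '[[0,0,0,-0.05,0,0,1],[0,0,0,-0.11,0,0,1]]' >/dev/null; python3 ok.py 5
python3 -m crank '[[0,0,0,-0.07,0,0.06,1],[0,0,0,-0.14,0,0.2,1],[0,0,0,-0.14,0,0.25,1]]' >/dev/null
python3 - <<'E'
from h import *
for i in range(20):
    p=cam("wrist")[1]; g=cv2.cvtColor(p,cv2.COLOR_BGR2GRAY)[173:210,290:370].mean(1); s=sensors.sense();print(round(s['t'],2),int(g.argmax())+173,int(g.max()),end="; ")
print(s["position"])
cv2.imwrite("pics/s6.png",p)
E
```

```text
F [ 0.4  0.3 -1. ] pos [634.11 225.81  79.56]
   F [0.1 1.5 2.2] pos [634.2  225.78  78.9 ]
   F [-0.1 -1.   6.5] pos [634.46 225.78  78.7 ]
   F [0.5 2.4 4.1] pos [617.92 226.19  78.68]
20.35 209 120; 20.4 209 120; 20.45 175 180; 20.5 182 167; 20.55 187 155; 20.6 191 146; 20.65 195 132; 20.7 197 126; 20.75 199 121; 20.8 200 124; 20.85 200 123; 20.9 209 120; 20.95 209 121; 21.0 209 120; 21.05 209 120; 21.1 209 120; 21.15 209 120; 21.2 209 120; 21.25 209 120; 21.3 209 121; [0.59659309 0.22572701 0.11563862]
```

```bash

python3 -m crank '[[0,0,0,0.21,-0.4,0,1],[0,0,0,0.21,-0.733,0,1],[0,0,0,0.21,-0.733,0,1],[0,0,0,0.21,-0.733,-0.1,1],[0,0,0,0.21,-0.733,-0.18,1],[0,0,0,0.21,-0.733,-0.195,1],[0,0,0,0.21,-0.733,-0.205,1],[0,0,0,0.21,-0.733,-0.213,1]]' >/dev/null; python3 ok.py 4 &&
python3 -m crank '[[0,0,0,0,0,-0.004,1],[0,0,0,0,0,-0.0065,1],[0,0,0,0,0,-0.0065,1]]' >/dev/null&& python3 ok.py 5 &&
python3 -m crank '[[0,0,0,0,0,-0.0035,1],[0,0,0,0,0,-0.0035,1]]' >/dev/null&& python3 ok.py 5 &&
python3 -m crank '[[0,0,0,0,0,-0.0035,1],[0,0,0,0,0,-0.0035,1]]' >/dev/null&& python3 ok.py 5 &&
python3 -m crank '[[0,0,0,0,0,-0.0035,1],[0,0,0,0,0,-0.0035,1]]' >/dev/null&& python3 ok.py 5 &&
python3 -m crank '[[0,0,0,0,0,-0.0035,1],[0,0,0,0,0,-0.0035,1]]' >/dev/null&& python3 ok.py 5; python3 ok.py 4 || {
python3 -m crank '[[0,0,0,-0.05,0,0,1],[0,0,0,-0.11,0,0,1]]' >/dev/null; python3 ok.py 5
python3 -m crank '[[0,0,0,-0.07,0,0.06,1],[0,0,0,-0.14,0,0.2,1],[0,0,0,-0.14,0,0.25,1]]' >/dev/null; }
python3 - <<'E'
from h import *
for i in range(20):
    p=cam("wrist")[1]; g=cv2.cvtColor(p,cv2.COLOR_BGR2GRAY)[173:213,290:370].mean(1); s=sensors.sense();print(round(s['t'],2),int(g.argmax())+173,int(g.max()),end="; ")
print(s["position"])
E
```

```text
F [-0.6  0.1  0. ] pos [628.06 116.71  83.75]
   F [-0.5 -0.1  0.7] pos [628.17 115.9   82.89]
   F [-0.3 -0.6 -0.1] pos [628.13 115.76  82.21]
   F [-0.3 -0.7  2.2] pos [628.21 115.77  81.81]
   F [ 0.2 -0.1  5.9] pos [628.43 115.79  81.61]
   F [ 0.2 -0.1  5.9] pos [628.43 115.79  81.61]
   F [0.5 2.6 4.7] pos [611.9  116.21  81.62]
23.55 190 155; 23.6 196 142; 23.65 199 131; 23.7 201 126; 23.75 212 124; 23.8 203 126; 23.85 212 124; 23.9 212 124; 23.95 212 124; 24.0 212 124; 24.05 212 124; 24.1 212 124; 24.15 212 124; 24.2 212 124; 24.25 212 124; 24.3 212 124; 24.35 212 125; 24.4 212 125; 24.45 212 125; 24.5 212 125; [0.59059481 0.11580442 0.11864546]
```

```bash

python3 -m crank '[[0,0,0,0.21,-0.4,0,1],[0,0,0,0.21,-0.727,0,1],[0,0,0,0.21,-0.727,0,1],[0,0,0,0.21,-0.727,-0.1,1],[0,0,0,0.21,-0.727,-0.2,1],[0,0,0,0.21,-0.727,-0.225,1],[0,0,0,0.21,-0.727,-0.235,1],[0,0,0,0.21,-0.727,-0.243,1]]' >/dev/null; python3 ok.py 4 &&
python3 -m crank '[[0,0,0,0,0,-0.004,1],[0,0,0,0,0,-0.0065,1],[0,0,0,0,0,-0.0065,1]]' >/dev/null&& python3 ok.py 6 &&
python3 -m crank '[[0,0,0,0,0,-0.0035,1],[0,0,0,0,0,-0.0035,1]]' >/dev/null&& python3 ok.py 6 &&
python3 -m crank '[[0,0,0,0,0,-0.0035,1],[0,0,0,0,0,-0.0035,1]]' >/dev/null&& python3 ok.py 6 &&
python3 -m crank '[[0,0,0,0,0,-0.0035,1],[0,0,0,0,0,-0.0035,1]]' >/dev/null&& python3 ok.py 6 &&
python3 -m crank '[[0,0,0,0,0,-0.0035,1],[0,0,0,0,0,-0.0035,1]]' >/dev/null&& python3 ok.py 6; python3 ok.py 5 || {
python3 -m crank '[[0,0,0,0,0,-0.0025,1],[0,0,0,0,0,-0.0025,1]]' >/dev/null; python3 ok.py 5
python3 -m crank '[[0,0,0,-0.03,0,0,1]]' >/dev/null; python3 ok.py 5
python3 -m crank '[[0,0,0,-0.03,0,0,1]]' >/dev/null; python3 ok.py 5
python3 -m crank '[[0,0,0,-0.03,0,0,1]]' >/dev/null; python3 ok.py 5
python3 -m crank '[[0,0,0,-0.03,0,0,1]]' >/dev/null; python3 ok.py 5
python3 -m crank '[[0,0,0,-0.07,0,0.06,1],[0,0,0,-0.14,0,0.2,1],[0,0,0,-0.14,0,0.25,1]]' >/dev/null; }
python3 - <<'E'
from h import *
for i in range(10):
    p=cam("wrist")[1]; g=cv2.cvtColor(p,cv2.COLOR_BGR2GRAY)[173:213,290:370].mean(1); s=sensors.sense();print(round(s['t'],2),int(g.argmax())+173,int(g.max()),end="; ")
print(s["position"]); cv2.imwrite("pics/s7.png",p)
E
```

```text
F [ 0.1 -0.1 -0.1] pos [622.12   7.6   82.22]
   F [ 1.  -0.7  0.2] pos [622.2    6.84  81.46]
   F [0.1 0.4 0. ] pos [622.1    6.73  80.71]
   F [-0.2 -0.1  2.6] pos [622.18   6.71  80.28]
   F [-1.2 -0.3  5.9] pos [622.3    6.72  80.08]
   F [-1.9  0.   9.5] pos [622.38   6.7   79.88]
   F [-1.9  0.   9.5] pos [622.38   6.7   79.88]
   F [-2.7  0.4 12.3] pos [622.58   6.68  79.8 ]
   F [ 3.9  1.9 11. ] pos [618.83   6.77  79.96]
   F [ 4.7  4.3 11.8] pos [614.13   6.95  79.96]
   F [3.5 6.5 9.8] pos [609.59   7.16  80.  ]
   F [3.2 4.9 7. ] pos [604.99   7.24  79.89]
27.35 211 118; 27.4 211 119; 27.45 212 119; 27.5 212 120; 27.55 212 117; 27.6 212 117; 27.65 212 116; 27.7 212 116; 27.75 212 116; 27.8 212 116; [0.58300197 0.00674306 0.11564445]
```

```bash

python3 -m crank '[[0,0,0,-0.1,0.035,0.3,-0.4],[0,0,0,-0.325,0.035,0.3,-0.4],[0,0,0,-0.325,0.035,0.3,-0.4],[0,0,0,-0.325,0.035,0.3,-0.4],[0,0,0,-0.325,0.035,0.3,-0.4]]' 40; 
python3 - <<'E'
from h import *
c,p,d=cam("wrist"); cv2.imwrite("pics/g1.png",p); c,p,d=cam("top"); cv2.imwrite("pics/g1t.png",p)
hsv=cv2.cvtColor(p,cv2.COLOR_BGR2HSV)
E
```

```text
t: 28.3
position: [0.5347, 0.0119, 0.1609]
tool_rot: [-3.141, 0.0, -0.051]
ft_force: [1.8, 0.0, 0.6]
grip_width: 0.699
```

View pics/g1.png

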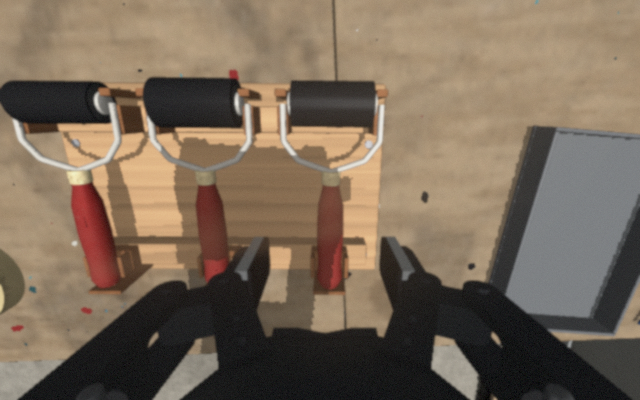

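```bash
python3 - <<'E'
from h import *
c=vision.get_calibration("wrist")
for q in [(331,180),(330,280),(331,172),(331,187)]: print(q,w(c,None,*q,z=.07))
print(w(c,None,330,290,z=.062), sensors.sense()["position"])
E
```

```text
(331, 180) [0.55200349 0.0041035  0.07      ]
(330, 280) [0.45457188 0.00943115 0.07      ]
(331, 172) [0.55894205 0.003792   0.07      ]
(331, 187) [0.54583781 0.0043803  0.07      ]
[0.43802124 0.01002954 0.062     ] [0.53474205 0.01189787 0.16070198]
```

```bash

python3 -m crank '[[0,0,0,-0.01,-0.025,-0.25,-0.4],[0,0,0,-0.01,-0.025,-0.55,-0.4],[0,0,0,-0.01,-0.025,-0.7,-0.4],[0,0,0,-0.01,-0.025,-0.76,-0.4],[0,0,0,-0.01,-0.025,-0.79,-0.4],[0,0,0,-0.01,-0.025,-0.79,-0.4]]' ; python3 ok.py 4 &&
python3 -m crank '[[0,0,0,0,0,0,0],[0,0,0,0,0,0,0.2],[0,0,0,0,0,0,0.3]]' 40 && python3 ok.py 20 &&
python3 -m crank '[[0,0,0,0,0,0,0.4],[0,0,0,0,0,0,0.5],[0,0,0,0,0,0,1],[0,0,0,0,0,0,1],[0,0,0,0,0,0,1]]' 40; python3 ok.py 20
```

```text
t: 29.0
position: [0.5334, 0.0082, 0.0432]
tool_rot: [-3.142, -0.001, -0.051]
ft_force: [0.5, -0.1, 0.1]
grip_width: 0.699
   F [ 0.5 -0.1  0.1] pos [533.38   8.18  43.2 ]
t: 29.3
position: [0.5332, 0.0082, 0.0435]
tool_rot: [-3.142, -0.001, -0.051]
ft_force: [-0.4, -0.0, -0.0]
grip_width: 0.348
   F [-0.4 -0.  -0. ] pos [533.22   8.22  43.47]
t: 29.8
position: [0.533, 0.0083, 0.0431]
tool_rot: [-3.141, -0.001, -0.051]
ft_force: [-1.5, -0.3, 6.9]
grip_width: 0.244
   F [-1.5 -0.3  6.9] pos [533.04   8.27  43.14]
```

```bash

python3 -m crank '[[0,0,0,0,0,0.02,1],[0,0,0,0,0,0.06,1],[0,0,0,0,0,0.1,1],[0,0,0,0,0,0.1,1]]' 50; python3 -m crank '[[0,0,0,0,0,0.2,1],[0,0,0,0,0,0.5,1],[0,0,0,0,0,0.7,1],[0,0,0,0,0,0.7,1],[0,0,0,0,0,0.7,1]]'
python3 - <<'E'
from h import *
c,p,d=cam("wrist"); cv2.imwrite("pics/l1.png",p); c,p,d=cam("side"); cv2.imwrite("pics/l1s.png",cv2.resize(p[100:300,180:440],None,fx=2,fy=2))
E
```

```text
t: 30.2
position: [0.5333, 0.0082, 0.0588]
tool_rot: [3.142, -0.001, -0.051]
ft_force: [-0.0, -0.1, -2.3]
grip_width: 0.243
t: 30.7
position: [0.5328, 0.0082, 0.1627]
tool_rot: [-3.142, -0.001, -0.051]
ft_force: [-0.4, -0.8, -4.1]
grip_width: 0.24
```

View pics/l1s.png

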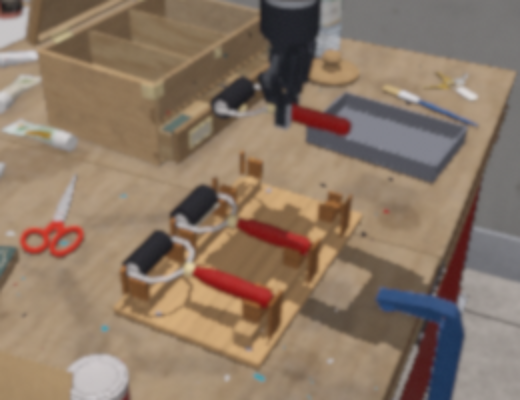

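```bash

python3 -m crank '[[0,0,-0.025,-0.06,-0.2,0,1],[0,0,-0.025,-0.14,-0.48,0,1],[0,0,-0.025,-0.22,-0.76,0,1],[0,0,-0.025,-0.26,-0.893,0,1]]' >/dev/null
python3 -m crank '[[0,0,0,-0.08,-0.28,0,1],[0,0,0,-0.16,-0.56,0,1],[0,0,0,-0.23,-0.8,0,1],[0,0,0,-0.26,-0.893,0,1],[0,0,0,-0.26,-0.893,0,1],[0,0,0,-0.26,-0.893,0,1]]'
python3 - <<'E'
from h import *
c,p,d=cam("wrist"); cv2.imwrite("pics/t1.png",p)
for q in []: pass
E
```

```text
t: 31.8
position: [0.4547, -0.2591, 0.1618]
tool_rot: [-3.14, 0.001, -0.13]
ft_force: [0.1, 0.2, -2.3]
grip_width: 0.241
```

View pics/t1.png

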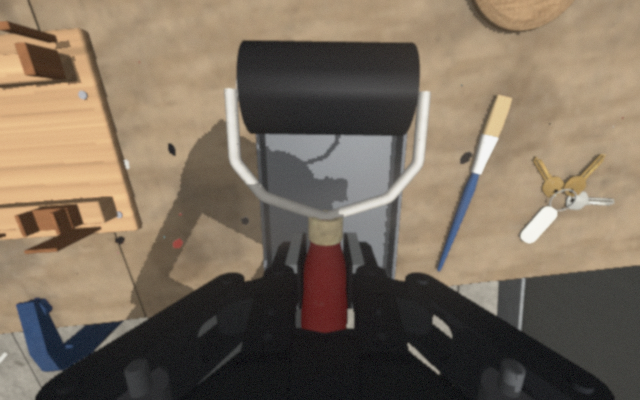

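The brayer is level over the tray, with the roller at (328,88) and the tray walls at columns 262 and 402, so it's aligned. Now lowering.

```bash

python3 -m crank '[[0,0,0,0,0,-0.2,1],[0,0,0,0,0,-0.45,1],[0,0,0,0,0,-0.7,1],[0,0,0,0,0,-0.85,1],[0,0,0,0,0,-0.92,1],[0,0,0,0,0,-0.96,1],[0,0,0,0,0,-0.985,1],[0,0,0,0,0,-0.985,1]]' >/dev/null; python3 ok.py 8 &&
python3 -m crank '[[0,0,0,0,0,-0.007,1],[0,0,0,0,0,-0.014,1],[0,0,0,0,0,-0.02,1]]' >/dev/null; python3 ok.py 6 &&
python3 -m crank '[[0,0,0,0,0,-0.007,1],[0,0,0,0,0,-0.007,1]]' >/dev/null; python3 ok.py 6 &&
python3 -m crank '[[0,0,0,0,0,-0.007,1],[0,0,0,0,0,-0.007,1]]' >/dev/null; python3 ok.py 4 &&
python3 -m crank '[[0,0,0,0,0,-0.007,1],[0,0,0,0,0,-0.007,1]]' >/dev/null&& python3 ok.py 4 &&
python3 -m crank '[[0,0,0,0,0,-0.007,1],[0,0,0,0,0,-0.007,1]]' >/dev/null&& python3 ok.py 4 &&
python3 -m crank '[[0,0,0,0,0,-0.007,1],[0,0,0,0,0,-0.007,1]]' >/dev/null&& python3 ok.py 4 &&
python3 -m crank '[[0,0,0,0,0,-0.007,1],[0,0,0,0,0,-0.007,1]]' >/dev/null&& python3 ok.py 4 &&
python3 -m crank '[[0,0,0,0,0,-0.007,1],[0,0,0,0,0,-0.007,1]]' >/dev/null&& python3 ok.py 4
```

```text
F [-0.8  0.3 -2.6] pos [ 455.27 -259.67   15.54]
   F [ 0.4 -0.7 -2.3] pos [ 454.99 -259.8    12.29]
   F [ 0.2  0.  -3.6] pos [ 454.8  -259.66   10.86]
   F [-0.8  0.5 -2.6] pos [ 454.77 -259.62    9.72]
   F [-0.7  0.1 -2.7] pos [ 454.81 -259.62    8.7 ]
   F [ 1.2 -0.1 -3. ] pos [ 454.8  -259.61    7.63]
   F [-0.2 -0.4 -2.8] pos [ 454.8  -259.62    6.57]
   F [-0.3  0.4 -2.6] pos [ 454.8  -259.61    5.53]
   F [-0.3 -0.1 -2.6] pos [ 454.77 -259.64    4.48]
```

```bash

python3 -m crank '[[0,0,0,0,0,-0.005,1],[0,0,0,0,0,-0.005,1]]' >/dev/null; python3 ok.py 3.9 && python3 -c "
from station import sensors as s,os" 2>/dev/null; cat > ok2.py <<'E'
import sys; from station import sensors
s=sensors.sense(); f=s["ft_force"]; print("   F",f.round(1),"pos",(s["position"]*1000).round(2)); sys.exit(int(f[2]>0))
E
python3 ok2.py &&
python3 -m crank '[[0,0,0,0,0,-0.005,1],[0,0,0,0,0,-0.005,1]]' >/dev/null&& python3 ok2.py &&
python3 -m crank '[[0,0,0,0,0,-0.005,1],[0,0,0,0,0,-0.005,1]]' >/dev/null&& python3 ok2.py &&
python3 -m crank '[[0,0,0,0,0,-0.005,1],[0,0,0,0,0,-0.005,1]]' >/dev/null&& python3 ok2.py &&
python3 -m crank '[[0,0,0,0,0,-0.005,1],[0,0,0,0,0,-0.005,1]]' >/dev/null&& python3 ok2.py
```

```text
F [-3.4  2.7  5.8] pos [ 454.89 -259.69    4.25]
   F [-3.4  2.7  5.8] pos [ 454.89 -259.69    4.25]
```

```bash

python3 -m crank '[[0,0,0,0,0,0.002,0.4],[0,0,0,0,0,0.002,0.3],[0,0,0,0,0,0.002,0.2],[0,0,0,0,0,0.002,0],[0,0,0,0,0,0.002,-0.2],[0,0,0,0,0,0.002,-0.2]]'; python3 -m crank '[[0,0,0,0,0,0.03,-0.2],[0,0,0,0,0,0.1,-0.2],[0,0,0,0,0,0.3,-0.2],[0,0,0,0,0,0.6,-0.2],[0,0,0,0,0,0.9,-0.2],[0,0,0,0,0,0.9,-0.2]]'; python3 -m crank '[[0,0,0,-0.3,-0.3,0.3,-0.2],[0,0,0,-0.3,-0.6,0.4,-0.2],[0,0,0,-0.3,-0.9,0.4,-0.2],[0,0,0,-0.3,-0.9,0.4,-0.2],[0,0,0,-0.3,-0.9,0.4,-0.2]]'
python3 - <<'E'
from h import *
c,p,d=cam("top"); c2,p2,d2=cam("side")
cv2.imwrite("pics/end.png",np.vstack([cv2.resize(p[140:290,150:500],(700,300)),cv2.resize(p2[130:280,200:550],(700,300))]))
for q in [(455,200),(455,245)]: print(w(c,d,*q))
print(sensors.sense()["t"])
E
```

```text
t: 35.15
position: [0.4549, -0.2597, 0.0041]
tool_rot: [-3.141, -0.0, -0.13]
ft_force: [-1.1, -0.7, 0.1]
grip_width: 0.598
t: 35.75
position: [0.4568, -0.2611, 0.1462]
tool_rot: [3.137, -0.008, -0.13]
ft_force: [-0.3, -0.5, -1.9]
grip_width: 0.595
t: 36.25
position: [0.4093, -0.3963, 0.1994]
tool_rot: [3.142, -0.0, -0.132]
ft_force: [0.3, 0.3, 0.1]
grip_width: 0.602
[ 0.52809479 -0.25996618  0.03850647]
[ 0.4138728  -0.25736649  0.0284687 ]
36.35
```

View pics/end.png

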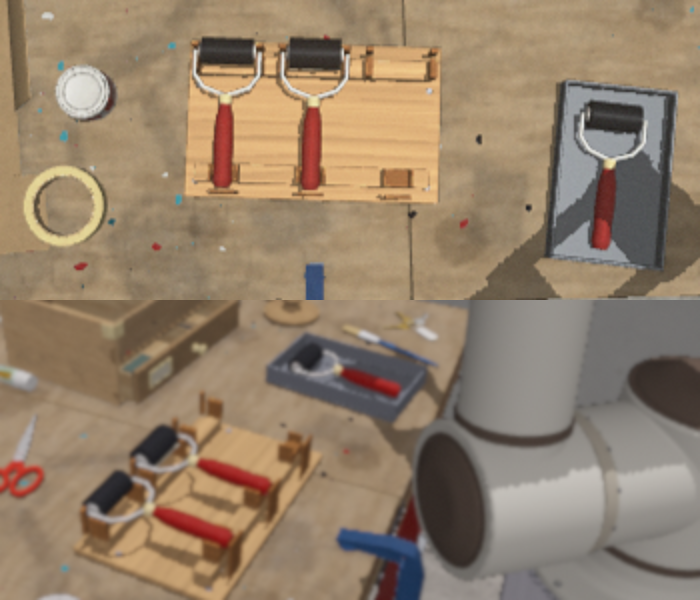

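```bash
python3 -c "
from station import order; print(order.close_job())"
```

```text
the job is handed in; nothing more can be done
None
```

The binding brayer is lying flat in the grey tray, and the two free-running ones are still in their rack places. I handed the job in at about 36 s of the 72 s allowed.

**Finding the binding one:** I stroked each roller with the shut fingertips, and the highest force I read on any roller was about 12 N.
- **Binding:** the brayer nearest the tray dragged with about 3 to 4 N on most readings (one read 2 N), and I never saw it turn on afterwards.
- **Free:** the other two showed next to no drag. After a brisk stroke, the camera saw each one's stripe come round and keep moving.
- **Quarter turn:** I stroked the binding roller three times and the middle one three, and the left one twice. I worked out the binding roller's turn from the stroke length, at about 1 rad per stroke. Its stripe had gone out of sight, so the camera didn't confirm the total.

**Laying it down:** I gripped it by the handle at 40 to 50 N and lifted it level. I lowered it in 1 mm steps until I felt contact at about 6 N. That was probably the fingertips reaching the tray floor, so the brayer may have dropped 2 to 3 mm when I let go.

**Last checks:** the final top and side pictures show the brayer wholly inside the tray. Its handle top is at 28 mm and its roller top at about 38 mm, which fits it lying flat. The tape and tin look undisturbed, and the arm was clear of everything.

**Disagreement:** the top and wrist cameras differed by about 7 mm sideways on the handle's position. I aimed between them, and the grip held.

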